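# Clamp a punch and hold the demagnetiser switch on its third step

## Task

The steel punch lying in the small bench vise is to be demagnetised: turn the red-handled crank on the vise clockwise until its jaw has closed and the punch is clamped tight, and only then turn the yellow-handled spring-return switch clockwise past its first two clicks to the third (the three red dots). Hold the switch there against its spring for at least two seconds and finish while still holding it, because it springs back if let go. Leave the tubes, tools and spare punch lying around where they are.

Things in the scene. Friction and masses are not known exactly. Their poses are not given: they have to be found in the camera images.
- crank_axis (a point): point on the vertical axis of the vise's crank, 120 mm above the table; its frame has the vise's yaw. The vise (dark block 100 x 230 mm, 30 mm high, steel fixed jaw at its +y end, top 75 mm above the table) is fixed to the table; the crank sits on a grey housing at the vise's -y end (in this frame the housing spans x -33..33, y -26..24 mm, top 80 mm above the table). The centre of the vise's underside is at (0, 85, -120) mm in this frame.
- crank_knob (a point): point on the centre line of the crank's red handle: an upright round sleeve, 13 mm diameter, 44 mm tall, that spins freely on its pin; it spans 94.5 to 138.5 mm above the table and this point is at 120 mm, 42 mm from the crank axis. Below it the crank's flat steel arm (14 mm wide, top 94 mm above the table) runs from the axis to the handle. Only fingers around the sleeve above 96 mm are needed; pinch it from above and follow the circle with the hand's orientation unchanged.
- crank (a joint): crank angle in rad, grows clockwise seen from above; rigid stop at 10.29. At 0 the arm points along the vise's +x, and at angle q it points q clockwise from there; starts between 2.5 and 6.0. One turn (2 pi) moves the jaw 40 mm. The crank stays where it is left; about 3 N at the handle turns it, 5 to 6 N when the pad is squeezed.
- jaw (a joint): travel of the steel moving jaw towards the fixed jaw (vise's +y), m: 0.00637 x crank angle. With the punch against the fixed jaw the pad first meets it at about 0.060 (crank about 9.5 rad); the crank's stop is at 0.0655, with the pad squeezed in 5 mm.
- jaw_pad: orange spring-backed pad 74 x 8 x 36 mm on the front of the moving jaw, pressing the punch; it yields up to 6.5 mm, 2 N at first touch and 2.4 N more per mm, so about 14 N with the crank at its stop. Origin at the centre of its underside, y axis towards the fixed jaw.
- punch: loose steel punch, square shank 24 x 24 x 52 mm with a 14 mm brass-coloured round nose 22 mm long, lying across the vise between the jaws on the vise's bed (30 mm above the table), 4 to 12 mm short of the fixed jaw; the jaw pushes it there. Origin at its underside, 8 mm from the middle of the shank towards the nose; x axis along the nose. It need not be handled.
- dial_axis (a point): point on the vertical axis of the switch, 98 mm above the table; its frame has the switch box's yaw. The box is beige, 150 x 140 mm, 55 mm high, fixed to the table, centred under this point, with a black disc carrying a white tick (rest), one white dot, two white dots, three red dots for the three steps.
- dial_knob (a point): point on the centre line of the switch's yellow handle: an upright round sleeve, 13 mm diameter, 44 mm tall, that spins freely on its pin; it spans 72.5 to 116.5 mm above the table, this point is at 98 mm, 50 mm from the switch axis. Below it a flat aluminium arm (15 mm wide, top 71 mm above the table) runs from the hub (24 mm radius). Pinch or push it from above, following the arc, hand orientation unchanged.
- dial (a joint): switch angle in rad, grows clockwise seen from above: 0 at rest, clicks (detents) at 0.45, 0.90 and 1.35, rigid stop at 1.50. At 0 the arm points 0.675 rad anticlockwise from the box's +x, at 1.35 it points 0.675 rad clockwise from it. A spring returns it to 0 from every step; holding the third takes about 5 N at the handle, passing a click 1 to 2 N more.
- selector: the moving aluminium hub, arm and yellow handle of the switch, which the fingers push and hold; origin on the switch axis, 55 mm above the table.
- vise: the fixed vise: dark block with bed and fixed jaw (see crank_axis); origin at the centre of its underside, +y towards the fixed jaw, whose face is 72.5 mm from the origin: the clamped punch lies against it, its origin at y = 60.5 mm here.
- tube_a: 40 mm diameter, 50 mm tall blue plastic punch tube with a cap and a blank white label, standing; a bystander, origin at the centre of its underside; stands on the far side of the vise
- tube_b: 34 mm diameter, 62 mm tall blue plastic punch tube with a cap and a blank white label, standing; a bystander, origin at the centre of its underside; stands on the far side of the switch box
- tube_c: 48 mm diameter, 70 mm tall blue plastic punch tube with a cap and a blank white label, standing; a bystander, origin at the centre of its underside
- tube_d: 48 mm diameter, 46 mm tall blue plastic punch tube with a cap and a blank white label, standing; a bystander, origin at the centre of its underside
- screwdriver: orange-handled screwdriver lying at the back, a bystander
- wrench: 140 mm steel wrench lying on the table, a bystander
- spare_punch: small headed square steel punch, 43 x 26 x 20 mm, lying near the robot, a bystander
Mind the look-alikes: they are no part of the job. What is shaped like the punch but brown, orange or pink is not meant.

How it is judged:
By the outcome, as a careful person would: the job done as asked, in the order asked, and still so for the second after the job is handed in, while the arm keeps its last pose, push and grip.
It also fails if it takes over 59 s, if anything falls off the work surface, if the arm or the gripper's body presses on something with over 40 N, if the wrist force passes 120 N, or if a joint passes its speed limit or range.

## Robot

A 6-joint arm with a two-finger parallel gripper is mounted at the origin on the work surface. World frame = base frame: x ahead of the robot, y to its left, z up, the work surface at z = 0. Lengths are in m, angles in rad, forces in N, time in s.
With the tool pointing down it reaches from about 0.425 to 0.95 m from the base axis. Payload 3.5 kg.
Tool frame: the origin (TCP) lies at the very end of the fingers, on their centre line; the grasp point (between the pads) lies 19 mm behind it; z points along the fingers, y is the line along which they close (so a half turn about z gives the same grasp; the last joint's range is limited). The gripper opens to 85 mm and grips with 20 to 120 N. Pads are 22 mm wide; open, the fingers measure 114 mm over their backs; the gripper's body (76 mm by 85 mm) begins 54 mm behind the grasp point. The pads swing forward as they close: fully open they stand 13 mm farther back than shut.
Start: joints at [-1.375, 0.286, 1.577, -0, 1.279, -0.15], TCP at [0.229, -0.635, 0.231] pointing down, gripper open.
Joint ranges: [-2.77, 2.77], [-0.9, 2.22], [0.21, 2.48], [-1.53, 4.67], [0.24, 2.81], [-2.84, 2.84]. Speed limits (rad/s): [2.79, 2.79, 3.14, 3.14, 3.14, 3.14].

## Interface

Orientations are given as a unit quaternion [x, y, z, w].
In Python, from plant import ctrl gives the robot as it stands.
- The arm moves only by the tool carry_out, never from a script. Its argument "deltas" is one flat list of numbers, 6 for each row, row after row: the shift along the tool's x, y, z in m, then the turn, a rotation vector about the tool's x, y, z in rad. A call has 1 to 5 rows; each row is the pose to reach, as a shift and turn from the pose commanded when the call began, along the tool's axes at that moment; what a row does not reach only later rows make up. A row lasts 1/8 s, in which the tool goes at most 62.5 mm and 10.7 degrees, less where a joint would pass 70% of its speed; a pose out of reach is approached as far as the arm can. A call with a gripper value outside its range is refused whole. "grip" is the opening in per cent of the stroke, from 0 (shut) to 100 (fully open), set as the call begins (left out, the last holds). The fingers move at their own pace and stop on an object; "grip_force" is the grip in N (left out, the last holds). Time passes only in rows, so rows that repeat a pose let the fingers close. It gives the time, the measured TCP pose, the force, the opening and the grip force at its end, in the units of the state.
- ctrl.get_state(): the state, without advancing time (a new reading comes with each control period).
- ctrl.read_camera(name): name is "scene" or "side" or "wrist"; returns (picture, depth): 480x640x3 uint8, red, green, blue; 480x640 float32, m along the optical axis (not along the pixel's ray), 0 where there is no reading.
- ctrl.camera_model(name): a dict with "intrinsics" (3x3 intrinsics, pixels), "extrinsics" (4x4, takes a point from world to camera coordinates); the wrist camera has in their place "hand_eye" (4x4, takes a point from camera to tool coordinates, whose origin is the TCP and whose axes are the flange's). Camera axes: x right, y down, z forward; pixel columns grow to the right and rows downward; lengths in m; the calibration is good to about 2 mm. A picture is of the moment at which its call begins: read the wrist's pose just before it. camera_model takes no time and is no camera call.
- ctrl.sign_off(): hands the job in; it is judged then, once.
Trained networks look in the newest picture that a camera, given by its name, has taken for a name from the list of things; names that differ only in an ending like _2 or _b are one class to them, and where a whole thing is asked for, a point or a joint stands for the part that bears it (a point fixed in the world has none). Each returns a list of dicts, best first, with "score" (0 to 1); they miss things now and then, are a little off and sometimes report something else, mostly with a low value. They report only what shows in the picture. A call takes as long as a camera call. They do not tell look-alikes from the thing itself.
- ctrl.find_in(camera, query): "uv" ([column, row] in pixels, amid what is visible of it).
The state is a dict: "time": time; "qpos": joint angles; "dq": joint speeds; "joint_efforts": joint torques, N m; "eef_pos": TCP position; "tcp_rot": TCP orientation; "contact_force": force on the tool from outside, world axes, zero at the start; "wrist_torque": the same for the moment, N m; "opening": opening from 0.0 (shut) to 1.0 (fully open); "finger_force": force on a finger pad.
Only numpy, scipy, OpenCV 4.12 (cv2) and the standard library are available. Lean on these libraries where they do the work, as an engineer would, in place of code of your own. Each camera call takes 0.05 s, during which the arm holds its last target. There are 200 camera calls.

## Working session

There is one attempt and no reset: what is moved stays moved. The work goes in short steps, Python scripts to look and compute and a tool call to move; the robot and the scene stay as the last step left them, time stands still between calls to the robot, and variables do not carry over. Pictures are saved under pics/ and viewed, at most 10 in all, crops included, and the job is handed in when it is done.

Besides the shell and the picture viewer there is one more tool, called after ">>>" as a command line: name --argument value ..., lists and objects as JSON in quotes. carry_out: Moves the arm, as the interface text tells. Its arguments: {"type":"object","properties":{"deltas":{"type":"array"},"grip":{"type":"number"},"grip_force":{"type":"number"}},"required":["deltas"]}

```bash
mkdir -p pics; ls
cat > h.py <<'E'
import numpy as np, cv2
from plant import ctrl
from scipy.spatial.transform import Rotation as R
def world(cam,uv,d,st=None):
    m=ctrl.camera_model(cam);K=np.array(m["intrinsics"])
    p=np.linalg.inv(K)@np.array([uv[0],uv[1],1.])*d
    if "extrinsics" in m: return (np.linalg.inv(np.array(m["extrinsics"]))@np.r_[p,1])[:3]
    q=(np.array(m["hand_eye"])@np.r_[p,1])[:3]
    return R.from_quat(st["tcp_rot"]).apply(q)+np.array(st["eef_pos"])
def cloud(cam,depth,st=None):
    m=ctrl.camera_model(cam);K=np.array(m["intrinsics"]);v,u=np.mgrid[:480,:640]
    P=np.stack([(u-K[0,2])/K[0,0]*depth,(v-K[1,2])/K[1,1]*depth,depth,np.ones_like(depth)],-1)
    if "extrinsics" in m: return (P@np.linalg.inv(np.array(m["extrinsics"])).T)[...,:3]
    q=(P@np.array(m["hand_eye"]).T)[...,:3]
    return q@R.from_quat(st["tcp_rot"]).as_matrix().T+np.array(st["eef_pos"])
E
python3 - <<'E'
from h import *
st=ctrl.get_state();print(st)
for c in ["scene","side"]:
    im,d=ctrl.read_camera(c);cv2.imwrite(f"pics/{c}0.png",im[...,::-1]);np.save(f"{c}0.npy",d);np.save(f"{c}0im.npy",im)
    P=cloud(c,d)
    for q in ["crank_knob","dial_knob","vise","selector","punch","jaw_pad"]:
        for r in ctrl.find_in(c,q)[:3]:
            u,v=np.round(r["uv"]).astype(int);print(c,q,r["score"].__round__(2),u,v,P[v,u].round(3))
E
```

```text
pics
{'time': 0.0, 'qpos': array([-1.37502062e+00,  2.87174853e-01,  1.57820233e+00,  2.28998673e-05,
        1.27858129e+00, -1.49999713e-01]), 'dq': array([-0.00097988,  0.00098223, -0.00225432, -0.00070594,  0.00144261,
        0.00115868]), 'joint_efforts': array([-2.87002777e-04, -4.05978978e+01, -2.92627627e+01, -1.56793608e-04,
        5.81565168e-03,  4.47325590e-06]), 'eef_pos': array([ 0.22867814, -0.63437954,  0.22992733]), 'tcp_rot': array([ 9.85091990e-01,  1.72024338e-01, -1.61143138e-05, -1.18285142e-03]), 'contact_force': array([ 0.68256108, -0.39056223, -0.36115422]), 'wrist_torque': array([ 0.01280465,  0.01742272, -0.02026963]), 'finger_force': 0.0, 'opening': 1.0026393434403436}
scene crank_knob 0.62 368 255 [0.529 0.12  0.098]
scene crank_knob 0.59 206 255 [ 0.627 -0.213  0.046]
scene dial_knob 0.71 249 227 [ 0.531 -0.166  0.075]
scene dial_knob 0.27 393 291 [0.569 0.192 0.065]
scene vise 0.83 395 292 [0.56  0.193 0.056]
scene selector 0.91 248 224 [ 0.523 -0.174  0.075]
scene selector 0.46 379 323 [0.644 0.198 0.05 ]
scene punch 0.89 480 413 [0.728 0.407 0.026]
scene punch 0.78 412 294 [0.549 0.223 0.055]
scene punch 0.64 388 233 [0.345 0.087 0.024]
scene jaw_pad 0.88 398 284 [0.552 0.194 0.07 ]
side crank_knob 0.72 301 253 [0.523 0.11  0.095]
side crank_knob 0.7 413 157 [ 0.545 -0.364  0.047]
side crank_knob 0.4 198 326 [0.57  0.373 0.07 ]
side dial_knob 0.97 375 194 [ 0.523 -0.162  0.072]
side dial_knob 0.26 413 156 [ 0.55  -0.372  0.042]
side selector 0.7 376 195 [ 0.518 -0.16   0.074]
side punch 0.93 149 315 [0.704 0.403 0.021]
side punch 0.75 377 311 [0.331 0.085 0.023]
side punch 0.62 264 297 [0.527 0.227 0.054]
side jaw_pad 0.79 272 282 [0.53  0.197 0.073]
```

View pics/scene0.png

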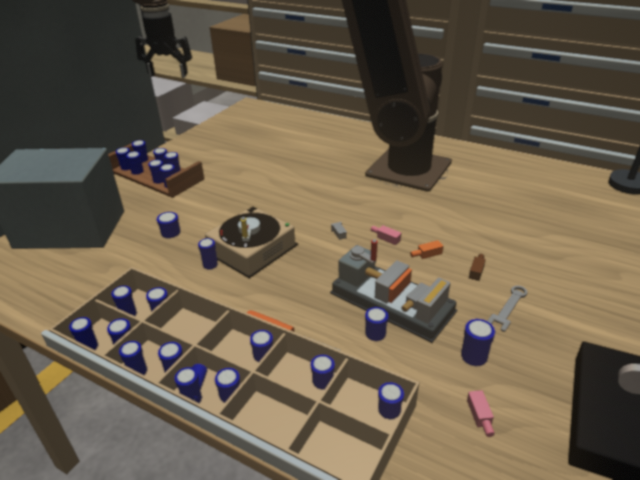

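View pics/side0.png

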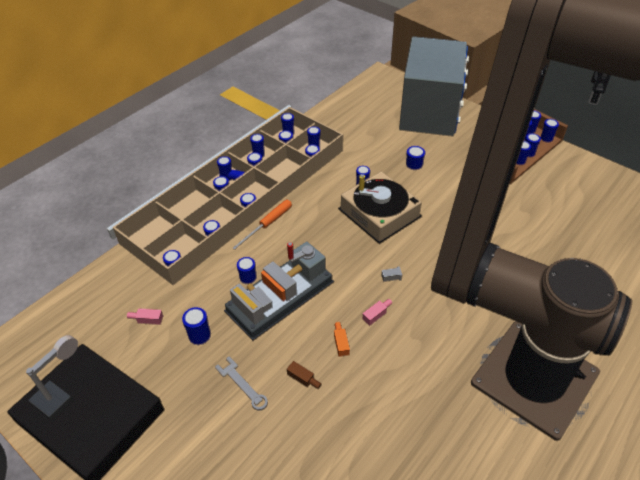

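The scene picture shows the vise at about (393,290) with its red handle at (374,250), and the switch box at (250,235) with its yellow handle at (244,228). The side picture shows the vise at (280,290), its red handle at (290,250), and the switch at (381,200). The pink, orange and brown punch shapes are look-alikes. The steel punch is the one between the jaws, near (375,272) in the scene picture.

Run:
```python
from h import *
Ps=[];Cs=[]
for c in ["scene","side"]:
    d=np.load(f"{c}0.npy");im=np.load(f"{c}0im.npy");P=cloud(c,d);ok=d>0
    hsv=cv2.cvtColor(im,cv2.COLOR_RGB2HSV)
    Ps.append(P[ok]);Cs.append(hsv[ok])
    print(c, "table z",np.median(P[ok][(abs(P[ok][:,0]-.45)<.1)&(abs(P[ok][:,1]-0.0)<.04)][:,2]))
    X=P[ok];H=hsv[ok].astype(int)
    rd=((H[:,0]<6)|(H[:,0]>174))&(H[:,1]>150)&(X[:,2]>.09)&(X[:,2]<.15)&(abs(X[:,0]-.53)<.1)&(abs(X[:,1]-.11)<.1)
    ye=(H[:,0]>18)&(H[:,0]<32)&(H[:,1]>120)&(X[:,2]>.075)&(X[:,2]<.125)&(abs(X[:,0]-.53)<.12)&(abs(X[:,1]+.17)<.12)
    for n,m in (("red",rd),("yel",ye)): print(c,n,m.sum(),np.median(X[m],0).round(4),X[m].min(0).round(3),X[m].max(0).round(3))
X=np.vstack(Ps)
def rect(cx,cy,r,z0,z1):
    m=(np.hypot(X[:,0]-cx,X[:,1]-cy)<r)&(X[:,2]>z0)&(X[:,2]<z1)
    print(z0,m.sum(),cv2.minAreaRect((X[m][:,:2]*1000).astype(np.float32)))
rect(.53,-.165,.12,.045,.062); rect(.53,-.165,.12,.05,.06)
rect(.54,.19,.14,.015,.034)
rect(.54,.19,.14,.05,.085)
```

```text
scene table z 0.0023137605271742467
scene red 26 [0.5395 0.1361 0.1188] [0.537 0.131 0.104] [0.543 0.138 0.139]
scene yel 50 [ 0.5666 -0.1508  0.098 ] [ 0.562 -0.159  0.08 ] [ 0.569 -0.147  0.12 ]
side table z -0.0007406172992747706
side red 60 [0.5288 0.1374 0.1219] [0.524 0.131 0.1  ] [0.536 0.141 0.141]
side yel 61 [ 0.556  -0.1502  0.097 ] [ 0.553 -0.159  0.076] [ 0.564 -0.144  0.118]
0.045 4675 ((535.9017944335938, -180.60894775390625), (147.22259521484375, 198.1585235595703), 79.05580139160156)
0.05 4033 ((536.398193359375, -179.31985473632812), (144.3249053955078, 198.06585693359375), 78.6803207397461)
0.015 4056 ((562.4957275390625, 173.7001190185547), (232.00772094726562, 169.044189453125), 81.98920440673828)
0.05 5124 ((567.2053833007812, 167.22921752929688), (212.908203125, 159.37887573242188), 82.37212371826172)
```

```bash
cat >> h.py <<'E'
def go(p,yaw=None,n=None):
    """print the shift in tool axes from the present pose to world p with tool down, x axis at yaw"""
    st=ctrl.get_state();r=R.from_quat(st["tcp_rot"])
    s=r.inv().apply(np.array(p)-st["eef_pos"])
    cy=np.arctan2(*r.as_matrix()[[1,0],0]); yaw=cy if yaw is None else yaw
    t=R.from_euler("ZX",[yaw,np.pi]); w=(r.inv()*t).as_rotvec()
    print("pose",np.round(st["eef_pos"],4),"yaw",cy.round(3),"shift",s.round(4),np.linalg.norm(s).round(3),"turn",w.round(4),"q",np.round(st["qpos"],2))
E
python3 - <<'E'
from h import *
print(ctrl.camera_model("wrist"))
X=np.vstack([cloud(c,np.load(f"{c}0.npy"))[np.load(f"{c}0.npy")>0] for c in("scene","side")])
a=np.array([.229,-.635]);b=np.array([.53,-.17]);u=(b-a)/np.linalg.norm(b-a);w=X[:,:2]-a
s=w@u;l=abs(w[:,0]*u[1]-w[:,1]*u[0])
for k in np.arange(0,.6,.05):
    m=(l<.12)&(abs(s-k)<.03)&(X[:,2]<.6);print(k.round(2),m.sum(),np.percentile(X[m][:,2],99.5).round(3) if m.sum() else None)
go([.47,-.16,.33],0.346)
E
```

```text
{'intrinsics': array([[385.163125  ,   0.        , 323.22610337],
       [  0.        , 385.163125  , 243.44519138],
       [  0.        ,   0.        ,   1.        ]]), 'hand_eye': array([[ 5.41535112e-04, -9.48083390e-01, -3.18021370e-01,
         8.00471067e-02],
       [ 9.99999828e-01,  5.85435501e-04, -4.24709044e-05,
        -6.07700696e-04],
       [ 2.26446959e-04, -3.18021292e-01,  9.48083544e-01,
        -1.43381331e-01],
       [ 0.00000000e+00,  0.00000000e+00,  0.00000000e+00,
         1.00000000e+00]])}
0.0 3470 0.441
0.05 3619 0.452
0.1 1942 0.073
0.15 1844 0.073
0.2 2202 0.072
0.25 1400 0.057
0.3 1536 0.007
0.35 2063 0.041
0.4 2285 0.047
0.45 1511 0.061
0.5 2243 0.075
0.55 3861 0.076
pose [ 0.2288 -0.635   0.2314] yaw 0.346 shift [ 0.3879 -0.3652 -0.0986] 0.542 turn [ 0.0001  0.     -0.0002] q [-1.38  0.29  1.58 -0.    1.28 -0.15]
```

Run:
```python
from h import *
go([.58,.04,.36],0.3)
```

```text
pose [ 0.2288 -0.635   0.2314] yaw 0.346 shift [ 0.5592 -0.516  -0.1287] 0.772 turn [0.0001 0.     0.0458] q [-1.38  0.29  1.58 -0.    1.28 -0.15]
```

>>> carry_out --deltas '[0.04,-0.037,-0.03,0,0,0,0.08,-0.074,-0.05,0,0,0,0.12,-0.11,-0.07,0,0,0,0.16,-0.148,-0.09,0,0,0,0.2,-0.185,-0.11,0,0,0]'

```text
time: 1.32
eef_pos: [0.3548, -0.3915, 0.3422]
tcp_rot: [0.985, 0.172, 0.0, 0.0]
contact_force: [1.1, 0.3, -0.4]
opening: 1.005
finger_force: 0.0
```

>>> carry_out --deltas '[0.044,-0.042,0,0,0,0,0.088,-0.084,-0.01,0,0,0,0.132,-0.126,-0.02,0,0,0,0.176,-0.168,-0.02,0,0,0,0.22,-0.205,-0.02,0,0,0]'

```text
time: 1.95
eef_pos: [0.4923, -0.1238, 0.3621]
tcp_rot: [0.985, 0.172, 0.001, 0.001]
contact_force: [0.8, -0.8, 0.5]
opening: 1.002
finger_force: 0.0
```

>>> carry_out --deltas '[0.044,-0.04,0,0,0,0,0.088,-0.08,0,0,0,0,0.14,-0.126,0,0,0,0,0.14,-0.126,0,0,0,0]'

```text
time: 2.45
eef_pos: [0.5815, 0.0436, 0.3609]
tcp_rot: [0.985, 0.175, -0.0, -0.0]
contact_force: [-0.1, -0.1, 0.4]
opening: 1.003
finger_force: 0.0
```

Run:
```python
from h import *
st=ctrl.get_state();im,d=ctrl.read_camera("wrist");cv2.imwrite("pics/w1.png",im[...,::-1])
np.save("w1.npy",d);np.save("w1im.npy",im);import pickle;pickle.dump(st,open("w1st.pkl","wb"))
P=cloud("wrist",d,st)
for q in ["crank_knob","dial_knob","vise","selector","punch","jaw_pad"]:
    for r in ctrl.find_in("wrist",q)[:3]:
        u,v=np.round(r["uv"]).astype(int);print(q,round(r["score"],2),u,v,P[v,u].round(3))
```

```text
crank_knob 0.84 247 218 [0.526 0.113 0.095]
crank_knob 0.59 209 183 [0.544 0.167 0.075]
dial_knob 0.91 475 292 [ 0.526 -0.175  0.073]
vise 0.68 207 179 [0.548 0.17  0.076]
vise 0.43 390 87 [0.71  0.01  0.028]
selector 0.82 473 289 [ 0.529 -0.171  0.074]
punch 0.89 166 159 [0.657 0.072 0.504]
punch 0.86 93 267 [0.368 0.295 0.025]
punch 0.75 246 331 [0.345 0.075 0.026]
jaw_pad 0.98 190 182 [0.538 0.187 0.075]
jaw_pad 0.67 40 184 [0.449 0.388 0.006]
```

View pics/w1.png

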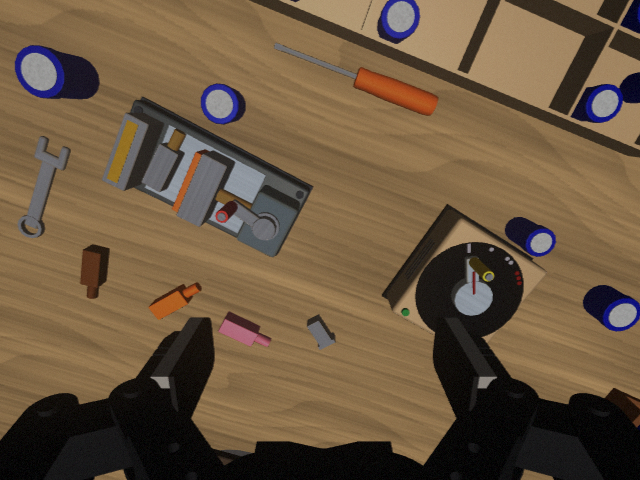

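The wrist picture shows the whole vise, with the fixed jaw at (125,150), crank hub at (264,227) and red handle at (226,211). The switch hub is at (473,297), with the yellow handle at (487,275) near the rest tick at (468,247) and the red dots at (518,278). The steel punch is between the jaws at about (165,160).

Run:
```python
from h import *
import pickle
st=pickle.load(open("w1st.pkl","rb"));d=np.load("w1.npy");im=np.load("w1im.npy");P=cloud("wrist",d,st)
H=cv2.cvtColor(im,cv2.COLOR_RGB2HSV).astype(int)
print("table z",np.median(P[330:400,300:380,2]))
m=ctrl.camera_model("wrist")
def ray(uv,z):
    a=world("wrist",uv,.2,st);b=world("wrist",uv,.6,st);t=(z-a[2])/(b[2]-a[2]);return (a+t*(b-a))[:2]
print("vise corners z.03",*[ray(c,.03).round(4) for c in [(140,98),(312,187),(275,255),(105,180)]])
print("box corners z.055",*[ray(c,.055).round(4) for c in [(448,206),(545,268),(385,296)]])
for n,uv,z in[("hub",(264,227),.1),("knobtop",(224,209),.1385),("dhub",(473,297),.075),("dknobtop",(488,276),.1165)]:
    print(n,ray(uv,z).round(4),P[uv[1],uv[0]].round(3))
def rect(msk,lab):
    msk=cv2.morphologyEx(msk.astype(np.uint8),cv2.MORPH_OPEN,np.ones((3,3)))
    n,l,s,_=cv2.connectedComponentsWithStats(msk);k=1+np.argmax(s[1:,4]);q=P[l==k]
    r=cv2.minAreaRect((q[:,:2]*1000).astype(np.float32));print(lab,s[k],np.round(r[0],1),np.round(r[1],1),round(r[2],1),np.median(q[:,2]).round(4));return l==k
z=P[...,2];v,u=np.mgrid[:480,:640]
rect((z>.045)&(z<.066)&(u>370)&(u<560)&(v>200)&(v<345)&~((H[...,0]>110)&(H[...,0]<130)&(H[...,1]>150)),"box")
rect((z>.07)&(z<.09)&(u>230)&(u<310)&(v>170)&(v<260),"housing")
rect((z>.015)&(z<.1)&(u>95)&(u<315)&(v>95)&(v<260)&~((H[...,0]>110)&(H[...,0]<130)&(H[...,1]>150)),"vise")
rect((z>.068)&(z<.082)&(u>95)&(u<150)&(v>95)&(v<200),"fixedjaw")
r=((H[...,0]<6)|(H[...,0]>174))&(H[...,1]>120)&(z>.09)&(z<.15)&(abs(u-226)<30)&(abs(v-211)<30)
print("red",r.sum(),np.median(P[r],0),np.mean(P[r],0))
y=(H[...,0]>18)&(H[...,0]<32)&(H[...,1]>120)&(z>.075)&(z<.125)&(abs(u-487)<30)&(abs(v-275)<30)
print("yel",y.sum(),np.median(P[y],0),np.mean(P[y],0))
```

```text
table z 0.001171921875006865
vise corners z.03 [0.6002 0.2765] [0.5713 0.0556] [0.4701 0.0711] [0.4917 0.2979]
box corners z.055 [ 0.6101 -0.1032] [ 0.5802 -0.2527] [ 0.4751 -0.0793]
hub [0.5245 0.0925] [0.523 0.093 0.095]
knobtop [0.541  0.1324] [0.54  0.133 0.135]
dhub [ 0.5193 -0.1749] [ 0.518 -0.177  0.072]
dknobtop [ 0.561  -0.1548] [ 0.562 -0.152  0.121]
box [ 391  217  155  125 8925] [ 517.  -177.1] [140. 150.] 78.9 0.0564
housing [ 237  190   61   67 1879] [521.2  91.5] [50.  65.6] 82.0 0.0807
vise [  102   100   208   157 15738] [532.9 175.9] [228.6 100. ] 82.2 0.057
fixedjaw [ 102  113   48   78 2054] [544.8 261.5] [27.9 81.9] 82.2 0.0759
red 194 [0.53837734 0.13088787 0.13028743] [0.53717564 0.131278   0.12689274]
yel 265 [ 0.56354832 -0.14979828  0.10218413] [ 0.5630462  -0.15076156  0.10069762]
```

Run:
```python
from h import *
go([.5395,.1315,.16],-.56)
go([.5395,.1315,.22],-.56)
```

```text
pose [0.5804 0.0388 0.3617] yaw 0.344 shift [-0.0074 -0.1011  0.2016] 0.226 turn [ 3.000e-04 -5.000e-04  9.036e-01] q [-0.11  0.01  1.65 -0.    1.48  1.12]
pose [0.5804 0.0388 0.3617] yaw 0.344 shift [-0.0074 -0.1011  0.1416] 0.174 turn [ 3.000e-04 -5.000e-04  9.036e-01] q [-0.11  0.01  1.65 -0.    1.48  1.12]
```

>>> carry_out --deltas '[-0.002,-0.02,0.04,0,0,0.18,-0.004,-0.04,0.08,0,0,0.36,-0.006,-0.06,0.11,0,0,0.54,-0.007,-0.08,0.14,0,0,0.72,-0.007,-0.101,0.142,0,0,0.903]' --grip 55

```text
time: 3.42
eef_pos: [0.5378, 0.1321, 0.2162]
tcp_rot: [0.96, -0.279, -0.003, 0.001]
contact_force: [0.8, 0.1, 0.3]
opening: 0.546
finger_force: 0.0
```

>>> carry_out --deltas '[0,0,0,0,0,0,0,0,0,0,0,0]'

```text
time: 3.68
eef_pos: [0.5406, 0.1319, 0.2203]
tcp_rot: [0.962, -0.274, 0.001, -0.0]
contact_force: [0.3, 0.4, 0.3]
opening: 0.551
finger_force: 0.0
```

Run:
```python
from h import *
st=ctrl.get_state();im,d=ctrl.read_camera("wrist");cv2.imwrite("pics/w2.png",im[...,::-1])
P=cloud("wrist",d,st);z=P[...,2];v,u=np.mgrid[:480,:640]
H=cv2.cvtColor(im,cv2.COLOR_RGB2HSV).astype(int)
r=((H[...,0]<6)|(H[...,0]>174))&(H[...,1]>120)&(z>.09)&(z<.15)&(np.hypot(P[...,0]-.54,P[...,1]-.13)<.03)
t=r&(z>.134)
print("red",r.sum(),np.median(P[r],0).round(4),"top",t.sum(),np.mean(P[t],0).round(4),u[r].mean(),v[r].mean())
def rect(msk,lab):
    msk=cv2.morphologyEx(msk.astype(np.uint8),cv2.MORPH_OPEN,np.ones((3,3)))
    n,l,s,_=cv2.connectedComponentsWithStats(msk);k=1+np.argmax(s[1:,4]);q=P[l==k]
    r=cv2.minAreaRect((q[:,:2]*1000).astype(np.float32));print(lab,s[k],np.round(r[0],1),np.round(r[1],1),round(r[2],1),np.median(q[:,2]).round(4))
rect((z>.074)&(z<.086)&(np.hypot(P[...,0]-.521,P[...,1]-.092)<.05),"housing")
go([.5395,.1315,.102],-.56)
```

```text
red 451 [0.5381 0.1304 0.1308] top 196 [0.5351 0.1321 0.1388] 325.8691796008869 249.24168514412418
housing [ 336  168   88   98 3833] [520.9  91.7] [50.1 65.6] 82.2 0.0806
pose [0.5407 0.1319 0.2203] yaw -0.556 shift [-0.0011  0.001   0.1183] 0.118 turn [-0.0008 -0.0018  0.0037] q [ 0.06  0.03  1.88 -0.    1.22  2.18]
```

View pics/w2.png

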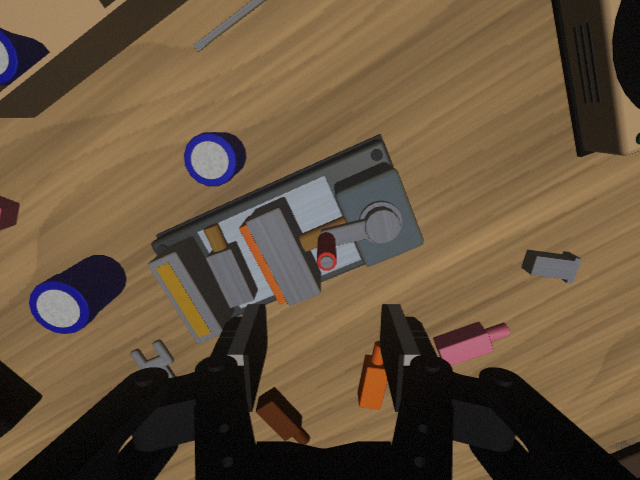

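The close view shows the red handle at (327,250) beside the moving jaw, the hub at (380,222), and the steel punch at (230,270) between the pad and the fixed jaw. Handle and hub are 42 mm apart as they should be.

Run:
```python
from h import *
go([.5352,.1323,.102],-.56)
```

```text
pose [0.5407 0.1319 0.2203] yaw -0.556 shift [-0.0051  0.0026  0.1183] 0.118 turn [-0.0008 -0.0018  0.0037] q [ 0.06  0.03  1.88 -0.    1.22  2.18]
```

>>> carry_out --deltas '[-0.005,0.0025,0.04,0,0,0,-0.005,0.0025,0.08,0,0,0,-0.005,0.0025,0.105,0,0,0,-0.005,0.0025,0.118,0,0,0,-0.005,0.0025,0.118,0,0,0]'

```text
time: 4.35
eef_pos: [0.5345, 0.1329, 0.1011]
tcp_rot: [0.961, -0.275, -0.0, 0.0]
contact_force: [0.3, -0.1, 0.3]
opening: 0.549
finger_force: 0.0
```

>>> carry_out --deltas '[0,0,0,0,0,0,0,0,0,0,0,0,0,0,0,0,0,0,0,0,0,0,0,0,0,0,0,0,0,0]' --grip 0 --grip_force 50

```text
time: 4.97
eef_pos: [0.5353, 0.1332, 0.1029]
tcp_rot: [0.961, -0.275, 0.001, -0.0]
contact_force: [-0.9, -1.7, 5.6]
opening: 0.14
finger_force: 48.8
```

```bash
cat >> h.py <<'E'
def arc(c,r,a0,dirs,n,psi):
    """tool-axis shifts from angle a0 (deg, world) through steps of dirs deg, relative to the point at a0"""
    a=np.radians(a0+dirs*np.arange(0,n+1));p=np.c_[np.cos(a),np.sin(a)]*r
    d=p-p[0]; x=d@[np.cos(psi),np.sin(psi)]; y=d@[np.sin(psi),-np.cos(psi)]
    return np.c_[np.degrees(a),x,y]
E
python3 - <<'E'
from h import *
st=ctrl.get_state();p=st["eef_pos"];go([.5352,.1323,.102],-.56)
c=np.array([.521,.0927]);w=p[:2]-c;print(np.hypot(*w),np.degrees(np.arctan2(w[1],w[0])),st["opening"],st["contact_force"])
im,d=ctrl.read_camera("wrist");cv2.imwrite("pics/w3.png",im[...,::-1])
E
```

```text
pose [0.5353 0.1332 0.1029] yaw -0.557 shift [0.0004 0.0008 0.0009] 0.001 turn [-0.0007 -0.0021  0.0032] q [ 0.06  0.16  1.98 -0.    1.    2.19]
0.04297494492137676 70.5492376743094 0.1399530075184893 [-0.92862193 -1.68772049  5.61390969]
```

View pics/w3.png

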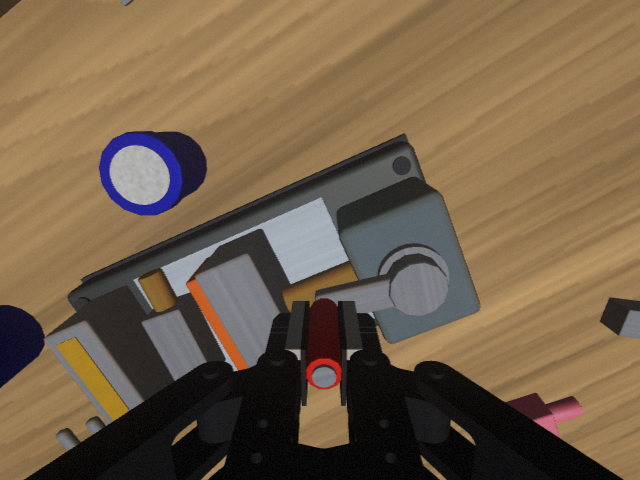

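The fingers are closed on the red sleeve at (323,350), with an opening of 0.14 (about 12 mm) at 49 N. Next I turn the crank clockwise.

Run:
```python
from h import *
for k in range(6):
    print((arc(0,.042,70.5-60*k,-12,5,-.558)[1:]*[1,1e3,1e3]).round(1).tolist())
```

```text
[[58.5, 8.7, -1.0], [46.5, 17.5, -0.1], [34.5, 25.8, 2.5], [22.5, 33.5, 6.8], [10.5, 40.0, 12.6]]
[[-1.5, 5.2, 7.1], [-13.5, 8.9, 15.1], [-25.5, 10.8, 23.6], [-37.5, 10.8, 32.4], [-49.5, 9.1, 41.0]]
[[-61.5, -3.5, 8.1], [-73.5, -8.6, 15.2], [-85.5, -15.1, 21.1], [-97.5, -22.7, 25.6], [-109.5, -31.0, 28.4]]
[[-121.5, -8.7, 1.0], [-133.5, -17.5, 0.1], [-145.5, -25.8, -2.5], [-157.5, -33.5, -6.8], [-169.5, -40.0, -12.6]]
[[-181.5, -5.2, -7.1], [-193.5, -8.9, -15.1], [-205.5, -10.8, -23.6], [-217.5, -10.8, -32.4], [-229.5, -9.1, -41.0]]
[[-241.5, 3.5, -8.1], [-253.5, 8.6, -15.2], [-265.5, 15.1, -21.1], [-277.5, 22.7, -25.6], [-289.5, 31.0, -28.4]]
```

>>> carry_out --deltas '[0.0087,-0.001,0,0,0,0,0.0175,-0.0001,0,0,0,0,0.0258,0.0025,0,0,0,0,0.0335,0.0068,0,0,0,0,0.04,0.0126,0,0,0,0]'

```text
time: 5.65
eef_pos: [0.5635, 0.1028, 0.103]
tcp_rot: [0.961, -0.275, 0.002, -0.002]
contact_force: [1.9, 3.4, 4.6]
opening: 0.139
finger_force: 49.1
```

>>> carry_out --deltas '[0.0052,0.0071,0,0,0,0,0.0089,0.0151,0,0,0,0,0.0108,0.0236,0,0,0,0,0.0108,0.0324,0,0,0,0,0.0091,0.041,0,0,0,0]'

```text
time: 6.28
eef_pos: [0.5498, 0.061, 0.103]
tcp_rot: [0.961, -0.275, 0.003, -0.0]
contact_force: [3.9, 1.8, 6.3]
opening: 0.132
finger_force: 49.0
```

```bash
cat > s.py <<'E'
from h import *
import sys
st=ctrl.get_state();p=st["eef_pos"];c=np.array([float(a) for a in sys.argv[1:3]]);w=p[:2]-c
print("t",round(st["time"],2),p.round(4),"r",np.hypot(*w).round(4),"ang",np.degrees(np.arctan2(w[1],w[0])).round(1),"open",round(st["opening"],3),"F",st["contact_force"].round(1),"ff",round(st["finger_force"],1),"q",st["qpos"].round(2))
E
python3 s.py .521 .0927
```

```text
t 6.28 [0.5498 0.061  0.103 ] r 0.0428 ang -47.8 open 0.132 F [3.9 1.8 6.3] ff 49.0 q [-0.07  0.16  1.98 -0.    1.    2.06]
```

Following well, with small forces. I'll go on with the turn.

>>> carry_out --deltas '[-0.0035,0.0081,0,0,0,0,-0.0086,0.0152,0,0,0,0,-0.0151,0.0211,0,0,0,0,-0.0227,0.0256,0,0,0,0,-0.031,0.0284,0,0,0,0]'

```text
time: 6.9
eef_pos: [0.5081, 0.0535, 0.1029]
tcp_rot: [0.961, -0.275, 0.003, -0.0]
contact_force: [5.6, 1.8, 5.6]
opening: 0.136
finger_force: 49.0
```

>>> carry_out --deltas '[-0.0087,0.001,0,0,0,0,-0.0175,0.0001,0,0,0,0,-0.0258,-0.0025,0,0,0,0,-0.0335,-0.0068,0,0,0,0,-0.04,-0.0126,0,0,0,0]'

```text
time: 7.52
eef_pos: [0.4813, 0.0849, 0.1029]
tcp_rot: [0.961, -0.275, 0.004, 0.0]
contact_force: [6.0, -2.6, 5.3]
opening: 0.136
finger_force: 48.9
```

```bash
python3 s.py .521 .0927
```

```text
t 7.53 [0.4813 0.0849 0.1029] r 0.0405 ang -168.9 open 0.136 F [ 6.  -2.6  5.3] ff 48.9 q [-0.03  0.02  2.13 -0.    0.98  2.1 ]
```

>>> carry_out --deltas '[-0.0052,-0.0071,0,0,0,0,-0.0089,-0.0151,0,0,0,0,-0.0108,-0.0236,0,0,0,0,-0.0108,-0.0324,0,0,0,0,-0.0091,-0.041,0,0,0,0]'

```text
time: 8.15
eef_pos: [0.4936, 0.1237, 0.1028]
tcp_rot: [0.962, -0.274, 0.001, 0.002]
contact_force: [-1.3, -6.3, 10.2]
opening: 0.14
finger_force: 49.4
```

```bash
python3 s.py .521 .0927
python3 - <<'E'
from h import *
print((arc(0,.042,-229.5,-4,6,-.558)*[1,1e3,1e3]).round(1).tolist())
E
```

```text
t 8.15 [0.4936 0.1237 0.1028] r 0.0414 ang 131.5 open 0.14 F [-1.3 -6.3 10.2] ff 49.4 q [ 0.05  0.07  2.08 -0.01  0.99  2.18]
[[-229.5, 0.0, 0.0], [-233.5, 1.0, -2.8], [-237.5, 2.2, -5.5], [-241.5, 3.5, -8.1], [-245.5, 5.0, -10.5], [-249.5, 6.7, -12.9], [-253.5, 8.6, -15.2]]
```

>>> carry_out --deltas '[0.001,-0.0028,0,0,0,0,0.0022,-0.0055,0,0,0,0,0.003,-0.007,0,0,0,0,0.003,-0.007,0,0,0,0]'

```text
time: 8.65
eef_pos: [0.4994, 0.1283, 0.1028]
tcp_rot: [0.962, -0.274, 0.0, 0.002]
contact_force: [-2.2, -4.5, 10.9]
opening: 0.136
finger_force: 49.5
```

```bash
python3 s.py .521 .0927
```

```text
t 8.65 [0.4994 0.1283 0.1028] r 0.0416 ang 121.2 open 0.136 F [-2.2 -4.5 10.9] ff 49.5 q [ 0.06  0.08  2.06 -0.    0.99  2.19]
```

>>> carry_out --deltas '[0.0007,-0.0013,0,0,0,0,0.0014,-0.0027,0,0,0,0,0.0014,-0.0027,0,0,0,0]'

```text
time: 9.02
eef_pos: [0.5002, 0.1288, 0.1027]
tcp_rot: [0.962, -0.274, -0.002, 0.004]
contact_force: [-7.9, -6.9, 15.5]
opening: 0.134
finger_force: 50.1
```

```bash
python3 s.py .521 .0927
```

```text
t 9.03 [0.5002 0.1288 0.1027] r 0.0417 ang 119.9 open 0.134 F [-7.9 -6.9 15.5] ff 50.1 q [ 0.06  0.09  2.06 -0.01  1.    2.19]
```

>>> carry_out --deltas '[0,0,0,0,0,0,0,0,0,0,0,0,0,0,0,0,0,0,0,0,-0.03,0,0,0,0,0,-0.08,0,0,0]' --grip 50

```text
time: 9.65
eef_pos: [0.4998, 0.1315, 0.1793]
tcp_rot: [0.961, -0.275, -0.003, 0.001]
contact_force: [0.5, -0.1, -0.3]
opening: 0.501
finger_force: 0.0
```

>>> carry_out --deltas '[0,0,-0.04,0,0,0,0,0,-0.04,0,0,0,0,0,-0.04,0,0,0]'

```text
time: 10.02
eef_pos: [0.5012, 0.1316, 0.2201]
tcp_rot: [0.961, -0.275, -0.001, 0.0]
contact_force: [0.1, 0.2, -0.4]
opening: 0.497
finger_force: 0.0
```

Run:
```python
from h import *
st=ctrl.get_state();im,d=ctrl.read_camera("wrist");cv2.imwrite("pics/w4.png",im[...,::-1])
P=cloud("wrist",d,st);z=P[...,2];v,u=np.mgrid[:480,:640]
H=cv2.cvtColor(im,cv2.COLOR_RGB2HSV).astype(int)
r=((H[...,0]<6)|(H[...,0]>174))&(H[...,1]>120)&(z>.134)&(z<.15)&(np.hypot(P[...,0]-.52,P[...,1]-.1)<.06)
k=P[r].mean(0);w=k[:2]-[.521,.0927];print("red top",r.sum(),k.round(4),np.degrees(np.arctan2(w[1],w[0])),np.hypot(*w))
# vise frame y of pad/jaw/punch
y=(P[...,:2]-[.521,.0927])@[np.sin(.1364),np.cos(.1364)]-.085; x=(P[...,:2]-[.521,.0927])@[np.cos(.1364),-np.sin(.1364)]
o=(H[...,0]>6)&(H[...,0]<16)&(H[...,1]>170)&(z>.06)&(abs(x)<.045)&(abs(y)<.1)
print("pad y",np.percentile(y[o],[2,50,98]).round(4),o.sum())
pz=(abs(z-.054)<.006)&(abs(x)<.07)&(y>.02)&(y<.08);print("punch top y",np.percentile(y[pz],[2,50,98]).round(4),pz.sum())
go([.5613,-.1538,.16],-.56)
```

```text
red top 204 [0.4999 0.1275 0.1387] 121.23388511455056 0.04067406663519917
pad y [-0.0979 -0.0438  0.048 ] 736
punch top y [0.0559 0.0654 0.0731] 1802
pose [0.5008 0.1316 0.2193] yaw -0.557 shift [0.2024 0.2101 0.0592] 0.298 turn [0.0021 0.0029 0.0029] q [ 0.06 -0.05  1.97 -0.    1.23  2.19]
```

View pics/w4.png

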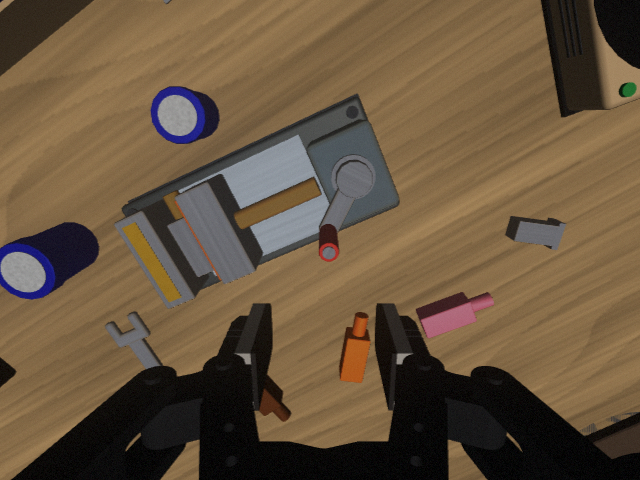

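The picture shows the steel punch at (190,250) held between the orange pad and the fixed jaw, with the crank handle at (329,250) at its stop angle. On to the switch.

>>> carry_out --deltas '[0.035,0.037,0,0,0,0,0.075,0.078,0,0,0,0,0.115,0.12,0,0,0,0,0.155,0.162,0,0,0,0,0.195,0.203,0,0,0,0]'

```text
time: 10.7
eef_pos: [0.5592, -0.1452, 0.2188]
tcp_rot: [0.961, -0.275, -0.002, -0.0]
contact_force: [0.6, 0.8, 0.5]
opening: 0.499
finger_force: 0.0
```

>>> carry_out --deltas '[0.0074,0.007,0.02,0,0,0,0.0074,0.007,0.02,0,0,0,0.0074,0.007,0.02,0,0,0]'

```text
time: 11.08
eef_pos: [0.562, -0.152, 0.2001]
tcp_rot: [0.962, -0.274, -0.001, -0.0]
contact_force: [0.6, 0.1, 0.1]
opening: 0.503
finger_force: 0.0
```

Run:
```python
from h import *
st=ctrl.get_state();im,d=ctrl.read_camera("wrist");cv2.imwrite("pics/w5.png",im[...,::-1])
P=cloud("wrist",d,st);z=P[...,2]
H=cv2.cvtColor(im,cv2.COLOR_RGB2HSV).astype(int)
y=(H[...,0]>18)&(H[...,0]<32)&(H[...,1]>100)&(z>.075)&(z<.13)&(np.hypot(P[...,0]-.56,P[...,1]+.154)<.03)
t=y&(z>.112);print("yel",np.median(P[y],0).round(4),"top",t.sum(),P[t].mean(0).round(4))
b=(abs(z-.073)<.006)&(np.hypot(P[...,0]-.517,P[...,1]+.177)<.027);print("hub",b.sum(),[round(x,4) for x in (cv2.minEnclosingCircle((P[b][:,:2]*1000).astype(np.float32))[0])],P[b].mean(0).round(4))
go([.5613,-.1538,.08],-.56)
```

```text
yel [ 0.5655 -0.1569  0.1088] top 209 [ 0.5627 -0.1555  0.1167]
hub 3052 [518.3729, -176.8012] [ 0.5189 -0.1779  0.0727]
pose [ 0.5624 -0.152   0.201 ] yaw -0.555 shift [0.0002 0.0021 0.121 ] 0.121 turn [-0.0001  0.0012  0.0046] q [-0.44  0.11  1.84  0.    1.19  1.69]
```

View pics/w5.png

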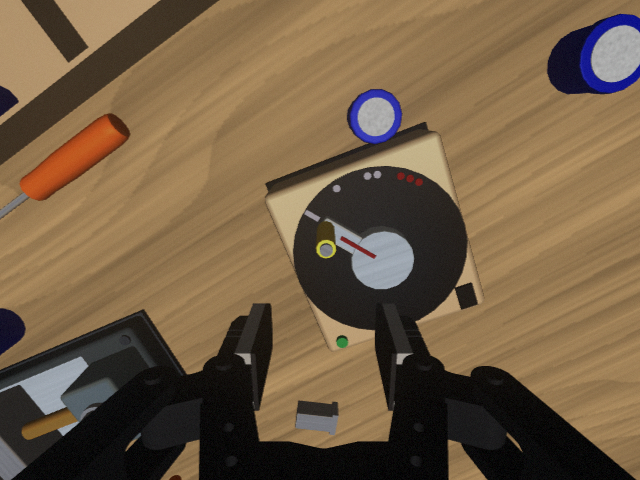

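The switch is at rest, with the yellow handle at (326,250), hub at (381,260) and the three red dots at (410,179). Tube_b at (375,115) is lower than my fingers will be.

>>> carry_out --deltas '[0.0018,0.0027,0.04,0,0,0,0.0018,0.0027,0.08,0,0,0,0.0018,0.0027,0.108,0,0,0,0.0018,0.0027,0.12,0,0,0,0.0018,0.0027,0.12,0,0,0]'

```text
time: 11.75
eef_pos: [0.5628, -0.1561, 0.0814]
tcp_rot: [0.962, -0.274, -0.0, -0.0]
contact_force: [-0.0, -0.5, 0.4]
opening: 0.498
finger_force: 0.0
```

>>> carry_out --deltas '[0,0,0,0,0,0,0,0,0,0,0,0,0,0,0,0,0,0,0,0,0,0,0,0,0,0,0,0,0,0]' --grip 0 --grip_force 60

```text
time: 12.38
eef_pos: [0.5648, -0.1568, 0.0835]
tcp_rot: [0.961, -0.275, 0.003, -0.001]
contact_force: [3.2, 3.9, 4.4]
opening: 0.131
finger_force: 58.5
```

```bash
python3 s.py .5178 -.177;  python3 - <<'E'
from h import *
for k in range(2):
    print((arc(0,.05,26.3-43*k,-8.6,5,-.556)[1:]*[1,1e3,1e3]).round(1).tolist())
E
```

```text
t 12.38 [ 0.5648 -0.1568  0.0835] r 0.0512 ang 23.3 open 0.131 F [3.2 3.9 4.4] ff 58.5 q [-0.44  0.26  1.91  0.    0.98  1.68]
[[17.7, 6.1, 4.4], [9.1, 11.4, 9.7], [0.5, 15.9, 15.7], [-8.1, 19.4, 22.3], [-16.7, 21.9, 29.4]]
[[-25.3, 1.4, 7.4], [-33.9, 1.7, 14.9], [-42.5, 0.9, 22.3], [-51.1, -1.1, 29.6], [-59.7, -4.0, 36.4]]
```

>>> carry_out --deltas '[0.0061,0.0044,0,0,0,0,0.0114,0.0097,0,0,0,0,0.0159,0.0157,0,0,0,0,0.0194,0.0223,0,0,0,0,0.0219,0.0294,0,0,0,0]'

```text
time: 13.0
eef_pos: [0.5673, -0.1942, 0.0832]
tcp_rot: [0.961, -0.275, 0.002, 0.0]
contact_force: [1.6, 3.0, 6.1]
opening: 0.13
finger_force: 58.9
```

```bash
python3 s.py .5178 -.177
```

```text
t 13.0 [ 0.5673 -0.1942  0.0832] r 0.0524 ang -19.1 open 0.13 F [1.6 3.  6.1] ff 58.9 q [-0.5   0.28  1.87  0.    0.98  1.63]
```

>>> carry_out --deltas '[0.0014,0.0074,0,0,0,0,0.0017,0.0149,0,0,0,0,0.0009,0.0223,0,0,0,0,-0.0011,0.0296,0,0,0,0,-0.0011,0.0296,0,0,0,0]'

```text
time: 13.62
eef_pos: [0.5501, -0.2183, 0.0832]
tcp_rot: [0.961, -0.276, 0.001, -0.001]
contact_force: [3.1, 4.8, 7.1]
opening: 0.133
finger_force: 59.0
```

```bash
python3 s.py .5178 -.177
python3 - <<'E'
from h import *
st=ctrl.get_state();im,d=ctrl.read_camera("wrist");cv2.imwrite("pics/w6.png",im[...,::-1])
for c in("scene","side"):
    a,dd=ctrl.read_camera(c);P=cloud(c,dd);z=P[...,2];H=cv2.cvtColor(a,cv2.COLOR_RGB2HSV).astype(int)
    y=(H[...,0]>18)&(H[...,0]<32)&(H[...,1]>120)&(z>.075)&(z<.125)&(np.hypot(P[...,0]-.55,P[...,1]+.21)<.04);print(c,y.sum(),np.median(P[y],0))
E
```

```text
t 13.62 [ 0.5501 -0.2183  0.0832] r 0.0524 ang -51.9 open 0.133 F [3.1 4.8 7.1] ff 59.0 q [-0.55  0.27  1.89  0.    0.98  1.58]
scene 0 [nan nan nan]
side 45 [ 0.5410078  -0.21459595  0.09730242]
  return _methods._mean(a, axis=axis, dtype=dtype,
  ret = um.true_divide(
```

View pics/w6.png

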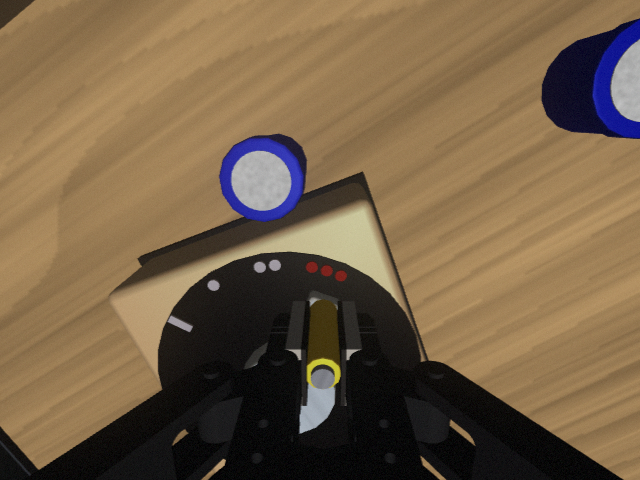

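The yellow handle at (322,330) is in the grip and the arm's tip at (322,297) points almost at the middle red dot (326,271). I'll measure the angle against the dots.

```bash
python3 - <<'E'
from h import *
st=ctrl.get_state()
im=cv2.imread("pics/w6.png")[...,::-1];H=cv2.cvtColor(im,cv2.COLOR_RGB2HSV).astype(int)
def ray(uv,z):
    a=world("wrist",uv,.05,st);b=world("wrist",uv,.6,st);t=(z-a[2])/(b[2]-a[2]);return (a+t*(b-a))[:2]
c=np.array([.5178,-.177])
def ang(uv,z):
    w=ray(uv,z)-c;return np.degrees(np.arctan2(w[1],w[0])).round(1),np.hypot(*w).round(4)
m=((H[...,0]<6)|(H[...,0]>174))&(H[...,1]>130);m[:250]=0;m[290:]=0;m[:,:295]=0;m[:,360:]=0
n,l,s,ce=cv2.connectedComponentsWithStats(m.astype(np.uint8))
for k in range(1,n):
    if s[k,4]>20: print("red",ce[k].round(1),ang(ce[k],.056))
w=cv2.connectedComponentsWithStats(((H[...,1]<40)&(H[...,2]>110)).astype(np.uint8))
for k in range(1,w[0]):
    if 60<w[2][k,4]<400 and 255<w[3][k][1]<345 and w[3][k][0]<300: print("white",w[3][k].round(1),ang(w[3][k],.056))
print("arm tip",ang((322,296),.071),"knob top",ray((322,376),.1165),ang((322,376),.1165))
p=np.array([[.5648,-.1568],[.5673,-.1942],[.5501,-.2183]])
A=np.c_[2*p,np.ones(3)];x=np.linalg.solve(A,(p**2).sum(1));print("circle",x[:2],np.sqrt(x[2]+x[0]**2+x[1]**2))
E
python3 s.py .5178 -.177
```

```text
red [311.4 266.7] (np.float64(-44.0), np.float64(0.0621))
red [326.3 270.2] (np.float64(-50.7), np.float64(0.0622))
red [340.4 275.3] (np.float64(-57.4), np.float64(0.0623))
white [274.5 264.9] (np.float64(-27.6), np.float64(0.0618))
white [259.4 266.9] (np.float64(-20.9), np.float64(0.0618))
white [213.1 285. ] (np.float64(2.3), np.float64(0.0619))
white [179.6 323.4] (np.float64(28.7), np.float64(0.0614))
arm tip (np.float64(-50.8), np.float64(0.0557)) knob top [ 0.54631823 -0.21623323] (np.float64(-54.0), np.float64(0.0485))
circle [ 0.51993354 -0.17858265] 0.049874674002733786
t 13.78 [ 0.5504 -0.2181  0.0832] r 0.0525 ang -51.6 open 0.132 F [2.7 4.8 7.2] ff 59.0 q [-0.55  0.27  1.89  0.    0.98  1.58]
```

The arm tip is at -50.8° and the middle red dot at -50.7°. The handle has turned about 78° (1.36 rad), so it is at the third click. Now I hold it there.

>>> carry_out --deltas '[0,0,0,0,0,0,0,0,0,0,0,0,0,0,0,0,0,0,0,0,0,0,0,0,0,0,0,0,0,0]'

```text
time: 14.4
eef_pos: [0.5505, -0.218, 0.0832]
tcp_rot: [0.961, -0.275, 0.001, -0.0]
contact_force: [2.5, 4.5, 6.9]
opening: 0.134
finger_force: 59.0
```

>>> carry_out --deltas '[0,0,0,0,0,0,0,0,0,0,0,0,0,0,0,0,0,0,0,0,0,0,0,0,0,0,0,0,0,0]'

```text
time: 15.02
eef_pos: [0.5505, -0.218, 0.0832]
tcp_rot: [0.961, -0.275, 0.001, -0.0]
contact_force: [2.9, 4.4, 6.5]
opening: 0.131
finger_force: 59.0
```

>>> carry_out --deltas '[0,0,0,0,0,0,0,0,0,0,0,0,0,0,0,0,0,0,0,0,0,0,0,0,0,0,0,0,0,0]'

```text
time: 15.65
eef_pos: [0.5505, -0.218, 0.0832]
tcp_rot: [0.961, -0.275, 0.001, -0.0]
contact_force: [2.1, 4.9, 6.9]
opening: 0.134
finger_force: 59.0
```

>>> carry_out --deltas '[0,0,0,0,0,0,0,0,0,0,0,0,0,0,0,0,0,0,0,0,0,0,0,0,0,0,0,0,0,0]'

```text
time: 16.27
eef_pos: [0.5505, -0.218, 0.0832]
tcp_rot: [0.961, -0.275, 0.001, -0.0]
contact_force: [2.5, 4.4, 7.0]
opening: 0.134
finger_force: 59.0
```

>>> carry_out --deltas '[0,0,0,0,0,0,0,0,0,0,0,0,0,0,0,0,0,0,0,0,0,0,0,0,0,0,0,0,0,0]'

```text
time: 16.9
eef_pos: [0.5505, -0.218, 0.0832]
tcp_rot: [0.961, -0.275, 0.001, -0.0]
contact_force: [2.9, 4.2, 7.3]
opening: 0.134
finger_force: 59.0
```

```bash
python3 s.py .5178 -.177
python3 - <<'E'
from h import *
im,d=ctrl.read_camera("wrist");a=cv2.imread("pics/w6.png")[...,::-1]
print("change",np.abs(im[250:400,200:440].astype(int)-a[250:400,200:440]).mean())
cv2.imwrite("pics/w7.png",cv2.resize(im[230:420,200:450,::-1],None,fx=3,fy=3))
E
```

```text
t 16.9 [ 0.5505 -0.218   0.0832] r 0.0525 ang -51.5 open 0.134 F [2.9 4.2 7.3] ff 59.0 q [-0.55  0.27  1.89  0.    0.98  1.58]
change 3.871842592592593
```

View pics/w7.png

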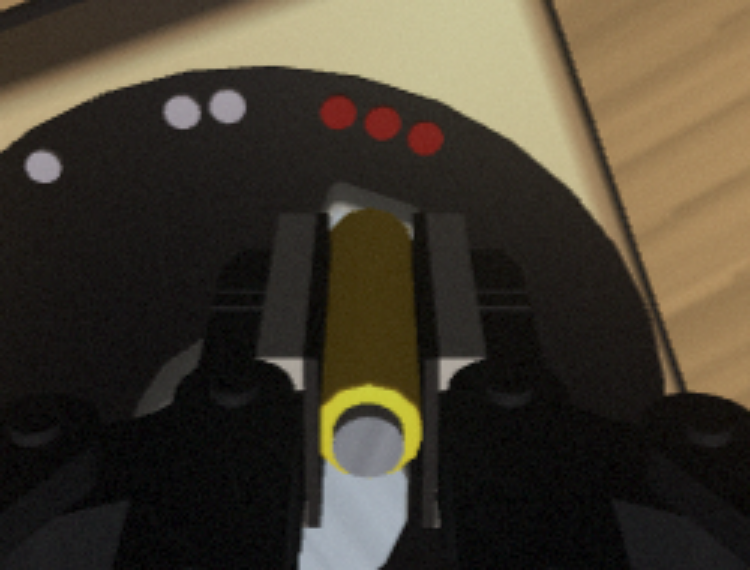

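The crop shows the end edge of the arm parallel to the row of three red dots and centred under it, so the switch is being held at the third step.

```bash
python3 -c "
from plant import ctrl
print(ctrl.sign_off())"
```

```text
the job is handed in; nothing more can be done
None
```

I turned the crank clockwise to its stop with the punch clamped, then turned the switch to its third click, held it over 3 s and handed the job in (about 17 s) still gripping it; no bystander was touched.

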